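# Roll a gas-sampling cylinder into its piercing cradle, port up, and close the needle guide

## Robot

A 6-joint arm with a two-finger parallel gripper is mounted at the origin on the work surface; the furniture and walls round the work are solid. World frame = base frame: x ahead of the robot, y to its left, z up, the work surface at z = 0. Lengths are in m, angles in rad, forces in N, time in s.
With the tool pointing down it reaches from about 0.3 to 0.85 m from the base axis. Payload 5.4 kg.
Tool frame: the origin (TCP) lies midway between the tips of the shut fingers; the grasp point (between the pads) lies 19 mm behind it (ctrl.grip_point_offset is the distance from the TCP to the grasp point, in m); z points along the fingers, y is the line along which they close (so a half turn about z gives the same grasp; the last joint's range is limited). The gripper opens to 85 mm and grips with 20 to 120 N. Pads are 22 mm wide; open, the fingers measure 114 mm over their backs; the gripper's body (76 mm by 85 mm) begins 54 mm behind the grasp point. The pads swing forward as they close: fully open they stand 13 mm farther back than shut.
Start: joints at [1.102, 0.158, 1.597, -0, 1.386, -0.21], TCP at [0.147, 0.556, 0.202] pointing down, gripper open.
Joint ranges: [-2.91, 2.91], [-0.94, 2.29], [0.18, 2.7], [-1.29, 4.43], [0.17, 2.64], [-3, 3]. Speed limits (rad/s): [2.57, 2.57, 3.14, 3.14, 3.14, 3.14].

## Interface

Orientations are given as a unit quaternion [w, x, y, z].
In Python, from plant import ctrl, viewer, job gives the robot as it stands. The module is installed in compiled form; this text tells all that it offers.
- The arm moves only by the tool drive_tool, never from a script. Its argument "steps" is text: rows parted by semicolons, each of 7 numbers parted by spaces: the shift along the tool's x, y, z normalised to -1 to 1, where 1 is 0.08 m, then the turn, a rotation vector about the tool's x, y, z normalised to -1 to 1, where 1 is 30 degrees, then the finger opening in mm, from 0 to 85.4. A call has 1 to 8 rows; each row is the pose to reach, as a shift and turn from the pose commanded when the call began, along the tool's axes at that moment; what a row does not reach only later rows make up. A row lasts 1/8 s, in which the tool goes at most 62.5 mm and 10.7 degrees, less where a joint would pass 70% of its speed; a pose out of reach is approached as far as the arm can. A call with a number of a shift or a turn outside -1 to 1 is refused whole. A call with a gripper value outside its range is refused whole. The fingers move at their own pace and stop on an object; the grip force is fixed at half the most. Time passes only in rows, so rows that repeat a pose let the fingers close. It gives the time, the measured TCP pose, the force, the opening and the grip force at its end, in the units of the state.
- ctrl.get_state(): the state, without advancing time (a new reading comes with each control period).
- viewer.read_camera(name): name is "side" or "top" or "wrist"; returns a dict with "frame" (480x640x3 uint8, blue, green, red), "depth" (480x640 float32, m along the optical axis (not along the pixel's ray), 0 where there is no reading), "fx", "fy", "cx", "cy" (pixels), "extrinsics" (4x4, takes a point from world to camera coordinates). Camera axes: x right, y down, z forward; pixel columns grow to the right and rows downward; lengths in m; the calibration is good to about 2 mm. A picture is of the moment at which its call begins.
- job.finish_job(): hands the job in; it is judged then, once.
The state is a dict: "clock": time; "qpos": joint angles; "joint_vel": joint speeds; "joint_efforts": joint torques, N m; "tool_pos": TCP position; "ee_rot": TCP orientation; "force": force on the tool from outside, world axes, zero at the start; "torque": the same for the moment, N m; "gripper_width": finger opening in m; "gripper_force": force on a finger pad.
Only numpy, scipy, OpenCV 4.12 (cv2) and the standard library are available. Lean on these libraries where they do the work, as an engineer would, in place of code of your own. Each camera call takes 0.05 s, during which the arm holds its last target. There are 200 camera calls.

## Task

Set the steel gas-sampling cylinder up for needle sampling: pick it up and lay it on the black rubber runway of the aluminium cradle, let go of it, and then roll it along the runway with a flat hand on top until it drops into the saddle groove against the back stop with its septum port pointing straight up. Then swing the hinged guide plate fully down so that the port stands up through its hole. Leave the reagent bottle, the two vials and the timer standing where they are.

Things in the scene. Friction and masses are not known exactly. Their poses are not given: they have to be found in the camera images.
- cylinder: Loose steel cylinder, 0.2-0.5 kg: round body 40 mm in diameter, 100 mm long, with shoulders and brass plugs 140 mm overall. Origin on its axis at mid-length. y: along the axis; z: out through the middle of the septum port. Starts lying on the bench, leaning on the port's rim, port 2.02 rad from up, on the robot's side. It cannot roll over its port; rolling drag keeps it where it is put.
- port (a point): Middle of the septum port's outer face. Port: brass nut with red septum, 14 mm in diameter, standing 12 mm out of the cylinder's round body (32 mm from the axis), 38 mm along +y from the cylinder's origin; the middle of the body is bare.
- cradle: Aluminium piercing cradle fixed to the bench, 154 x 168 mm. Origin at bench level under the middle of its saddle groove; x away from the robot (within 0.25 rad), y left, z up. Saddle: open groove along y, from x = -8 to +8 mm; the cylinder drops 1.7 mm into it. Back stop: face at x = +23 mm, top 38 mm high. Plate hinge fork at y = 85-103 mm, x within 35 mm either way, 64 mm high.
- saddle (a point): Where the cylinder's origin lies when home, 30 mm above the bench over the cradle's origin; its y axis is then along the cradle's y, its z (port) up, and the port under the guide plate's hole.
- runway (a point): Middle of the level black rubber runway, 98 mm (cradle x from -106 to -8) by 150 mm, 12 mm above the bench, directly in front of the saddle. Rolling without slip turns the cylinder by travel / 20 mm, top forward: a port on the robot's side comes up as the cylinder rolls away from the robot.
- guide (a joint): Hinged steel guide plate, rad: 0 shut (level, 1-2 mm over the cylinder); starts open at 1.65-2.0, past upright, leaning left (end stop 2.05). 50 mm wide, 5 thick, 101 long from the pin; pin along cradle x at y = +94 mm, 56 mm above the bench. Light friction hinge: stays put above 1.3, falls shut by itself below 1.1. A port standing up beside the hole keeps it from shutting.
- guide_hole (a point): Middle of the 28 mm round hole in the guide plate, 56 mm from the hinge pin, on the face that is uppermost when shut; the port passes through it when home.
- guide_tab (a point): Top edge of the red turned-up tab (32 mm wide, 5 mm thick, 14 mm high) at the free end of the guide plate.
- reagent_bottle: Bystander: brown glass bottle with black cap, 67 mm in diameter, 128 mm tall, to the left at the back; origin at the middle of its foot.
- blue_vial: Bystander: small glass vial with blue cap, 23 mm in diameter, 56 mm tall, to the left; origin at the middle of its foot.
- pink_vial: Bystander: small vial with pink contents and black cap, 23 mm in diameter, 56 mm tall, to the left; origin at the middle of its foot.
- timer: Bystander: white square lab timer, 66 x 66 x 18 mm, to the right at the back; origin at the middle of its underside.
Things that resemble listed ones, but are neither listed nor needed, are in the scene too. There is more than one size of the cylinder; the job needs the larger.

How it is judged:
On the way, in this order (a step that is already met when the one before it is completed fails the run):
1. the cylinder lies on the runway in front of the saddle, let go, its port still low (x of cylinder in the frame of cradle between -0.09 and -0.02 m and y of cylinder in the frame of cradle between -0.03 and 0.03 m and z of cylinder in the frame of cradle between 0.028 and 0.036 m and contact force between the fingers and cylinder below 0.1 N and angle between cylinder's own z axis and vertical above 1.1 rad), for 0.2 s.
2. the cylinder rolls along the runway under the hand, its port coming up (contact force between the fingers and cylinder above 0.3 N and height (world z) of the grasp point above 0.058 m and z of cylinder in the frame of cradle below 0.036 m and x of cylinder in the frame of cradle above -0.06 m and angle between cylinder's own z axis and vertical below 1 rad).
3. the cylinder has come to rest in the saddle with its port up, hand off (x of cylinder in the frame of cradle between -0.005 and 0.005 m and y of cylinder in the frame of cradle between -0.01 and 0.01 m and z of cylinder in the frame of cradle below 0.034 m and angle between cylinder's own z axis and vertical below 0.26 rad and contact force between the fingers and cylinder below 0.1 N), for 0.2 s.
At the end, for the whole second after the job is handed in: The cylinder lies at rest in the saddle groove (origin within 5 mm across and 10 mm along the groove), its port within 15 degrees of straight up, and the guide plate is fully down over the port (joint below 0.08 rad) (x of cylinder in the frame of cradle between -0.005 and 0.005 m and y of cylinder in the frame of cradle between -0.01 and 0.01 m and z of cylinder in the frame of cradle below 0.034 m and angle between cylinder's own z axis and vertical below 0.26 rad and value of joint guide below 0.08 rad and linear speed of cylinder below 0.01 m/s); the robot touches nothing.
It fails at once if a bystander is knocked over or shifted by more than 30 mm (distance of any of reagent_bottle, blue_vial, pink_vial, timer from where it was at the start of the episode above 0.03 m or angle between any of reagent_bottle, blue_vial, pink_vial's own z axis and vertical above 0.5 rad).
It fails at once if the cylinder falls off the bench (height (world z) of cylinder below -0.02 m).
It also fails if it takes over 58 s, if anything falls off the work surface, if the arm or the gripper's body presses on something with over 40 N, if the wrist force passes 120 N, or if a joint passes its speed limit or range.

## Working session

There is one attempt and no reset: what is moved stays moved. The work goes in short steps, Python scripts to look and compute and a tool call to move; the robot and the scene stay as the last step left them, time stands still between calls to the robot, and variables do not carry over. Pictures are saved under pics/ and viewed, at most 10 in all, crops included, and the job is handed in when it is done.

Besides the shell and the picture viewer there is one more tool, called after "Call:" as name(argument=value, ...) on one line, values as JSON. drive_tool: Moves the arm, as the interface text tells. Scaled input: -1 to 1 covers 0.08 m each way for a shift and 30 degrees each way for a turn. Its arguments: {"type":"object","properties":{"steps":{"type":"string"}},"required":["steps"]}

```bash
mkdir -p pics
cat > h.py <<'E'
import numpy as np,cv2
from plant import ctrl,viewer,job
def cam(n,save=None):
    d=viewer.read_camera(n)
    if save: cv2.imwrite(f'pics/{save}.png',d['frame']); np.savez(f'pics/{save}.npz',**d)
    return d
def P(d,u,v,z=None):
    E=np.linalg.inv(d['extrinsics']); r=np.array([(u-d['cx'])/d['fx'],(v-d['cy'])/d['fy'],1])
    if z is None: return E[:3,:3]@(r*d['depth'][int(v),int(u)])+E[:3,3]
    w=E[:3,:3]@r; return E[:3,3]+w*(z-E[2,3])/w[2]
def cloud(d):
    E=np.linalg.inv(d['extrinsics']); v,u=np.mgrid[:480,:640]; D=d['depth']
    p=np.stack([(u-d['cx'])/d['fx']*D,(v-d['cy'])/d['fy']*D,D],-1)
    return p@E[:3,:3].T+E[:3,3]
E
python3 - <<'E'
from h import *
for n in('top','side'):cam(n,n+'0')
s=ctrl.get_state();print(s['clock'],s['tool_pos'],s['ee_rot'],s['gripper_width'],ctrl.grip_point_offset)
E
```

```text
0.1 [0.14690201 0.55531593 0.20071361] [-2.91023249e-04  1.29059038e-01  9.91636556e-01 -7.87802613e-04] 0.085758998571467 0.0187
```

View pics/top0.png

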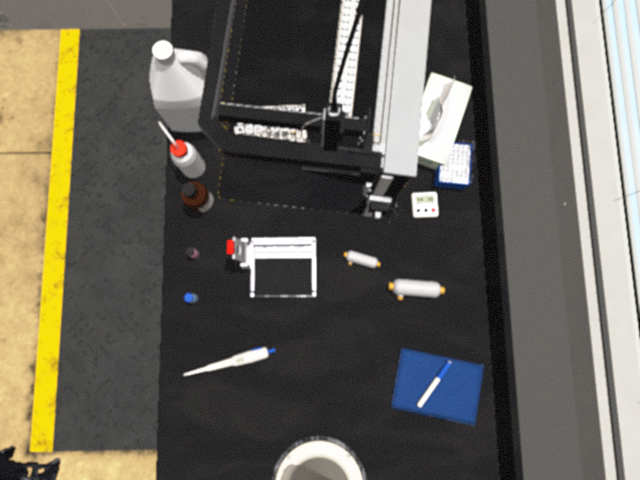

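View pics/side0.png

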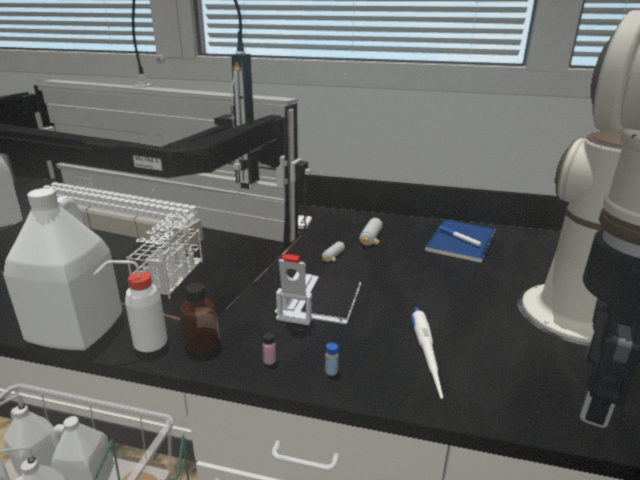

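The top view shows the large cylinder at about (417,289), with its port near (400,297), and a small decoy at (362,260). The cradle is at (283,265) with the open plate's red tab at (231,247). The larger body, about 56 px against 36 px, fits the 140 mm description. I'll confirm this with a crop and the numbers.

Run:
```python
from h import *
d=dict(np.load('pics/top0.npz'));s=dict(np.load('pics/side0.npz'))
f=d['frame']
a=cv2.resize(f[235:310,335:455],None,fx=5,fy=5,interpolation=2)
b=cv2.resize(f[225:305,215:330],None,fx=5,fy=5,interpolation=2)
c=np.zeros((800,600,3),np.uint8);c[:375,:600]=a;c[380:780,:575]=b
c=cv2.resize(c,(450,600));cv2.imwrite('pics/crop0.png',c)
print('mm/px',1000/d['fx']*d['depth'][265,283],d['fx'],np.linalg.inv(d['extrinsics'])[:3,3],np.linalg.inv(s['extrinsics'])[:3,3])
for n,D,m in(('top',d,(slice(235,310),slice(335,455))),('side',s,(slice(210,270),slice(315,390)))):
    p=cloud(D)[m];g=D['frame'][m].astype(int);
    print(n,'bench z',np.median(p[...,2]))
    mk=((p[...,2]>0.008)&(g.min(-1)>25)).astype(np.uint8)
    k,l,st,_=cv2.connectedComponentsWithStats(mk)
    for i in range(1,k):
        if st[i,4]<40: continue
        q=p[l==i];xy=q[:,:2]
        (c,wh,an)=cv2.minAreaRect(xy.astype(np.float32)); 
        _,_,V=np.linalg.svd(xy-xy.mean(0));print(st[i],'c',c,'wh',wh,an,'ax',V[0],'zmax',np.percentile(q[:,2],[50,95,99]))
# cradle points, top
for nm,u,v in(('BL',251,295),('BR',315,295),('TR',315,238),('TL',252,238),('tab',231,247),('runway',283,275),('stop',283,240)):
    print(nm,P(d,u,v))
```

```text
mm/px 2.5969660373971326 462.3742635105857 [0.41208578 0.00603875 1.20387627] [0.32461241 0.98104552 0.58097848]
top bench z 0.000267100513873908
[  9  16  36  17 350] c (0.5068276524543762, -0.059169702231884) wh (0.07900198549032211, 0.21603548526763916) 35.374385833740234 ax [-0.11876632 -0.99292223] zmax [0.02372946 0.02926107 0.03171289]
[ 54  44  56  21 806] c (0.4630548357963562, -0.15900564193725586) wh (0.059206895530223846, 0.34035950899124146) 7.293671131134033 ax [-0.06133728 -0.9981171 ] zmax [0.03522535 0.04163985 0.04344858]
side bench z -0.0007429768740129239
[ 44   8  23  27 396] c (0.41796165704727173, 0.3382624387741089) wh (0.05677392706274986, 1.2978110313415527) 5.758247375488281 ax [-0.09859295  0.99512785] zmax [0.03154284 0.03962416 0.04062091]
[  7  32  22  19 236] c (0.5500109195709229, -0.11936121433973312) wh (0.1013004332780838, 0.028126750141382217) 68.00395965576172 ax [0.35327898 0.93551802] zmax [0.02032882 0.02651706 0.02741894]
BL [ 4.66133878e-01  1.65855009e-01 -2.34546344e-04]
BR [4.63153509e-01 1.89170222e-04 4.76232773e-03]
TR [ 0.61202369 -0.0023096   0.00597677]
TL [0.61555575 0.16369973 0.00084792]
tab [0.56936269 0.19149913 0.15493672]
runway [0.51558743 0.08194532 0.01175581]
stop [0.60693605 0.08129857 0.01283233]
```

View pics/crop0.png

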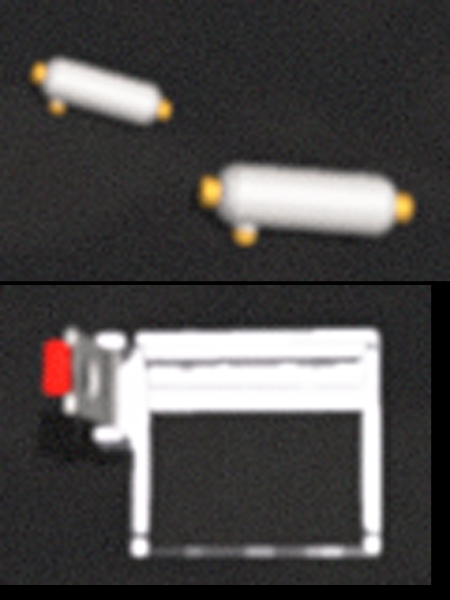

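The crop confirms it: the large cylinder at (417,289) has its port at the left end on the robot's side, and the small one is the decoy. The hinge and red tab are at the left of the cradle. I'll travel towards the cylinder and then measure with the wrist camera.

Call:
drive_tool(steps="-0.4 -0.5 0 0 0 0 85; -0.8 -1 0 0 0 0 85")

```text
clock: 0.35
tool_pos: [0.1886, 0.4608, 0.2009]
ee_rot: [-0.0, 0.128, 0.992, -0.001]
force: [0.6, 0.0, 1.2]
gripper_width: 0.0849
gripper_force: 0.0
```

Call:
drive_tool(steps="-0.4 -0.5 0 0 0 0 85; -0.8 -1 0 0 0 0 85")

```text
clock: 0.6
tool_pos: [0.2301, 0.3668, 0.2012]
ee_rot: [-0.0, 0.129, 0.992, -0.0]
force: [0.4, 0.3, 0.4]
gripper_width: 0.0852
gripper_force: 0.0
```

Call:
drive_tool(steps="-0.4 -0.5 0 0 0 0 85; -0.8 -1 0 0 0 0 85")

```text
clock: 0.85
tool_pos: [0.2715, 0.2731, 0.2013]
ee_rot: [0.0, 0.129, 0.992, -0.0]
force: [1.0, 0.2, 1.0]
gripper_width: 0.0852
gripper_force: 0.0
```

Call:
drive_tool(steps="-0.4 -0.5 0 0 0 0 85; -0.8 -1 0 0 0 0 85")

```text
clock: 1.1
tool_pos: [0.3129, 0.1795, 0.2014]
ee_rot: [0.0, 0.129, 0.992, 0.0]
force: [1.1, 0.8, -0.5]
gripper_width: 0.0853
gripper_force: 0.0
```

Call:
drive_tool(steps="-0.4 -0.5 0 0 0 0 85; -0.8 -1 0 0 0 0 85")

```text
clock: 1.35
tool_pos: [0.3544, 0.0857, 0.2014]
ee_rot: [0.0, 0.129, 0.992, 0.0]
force: [0.7, 0.2, 0.3]
gripper_width: 0.0854
gripper_force: 0.0
```

Call:
drive_tool(steps="-0.4 -0.5 0 0 0 0 85; -0.8 -1 0 0 0 0 85")

```text
clock: 1.6
tool_pos: [0.3958, -0.0081, 0.2014]
ee_rot: [0.0, 0.129, 0.992, 0.0]
force: [0.9, 0.4, -0.3]
gripper_width: 0.0852
gripper_force: 0.0
```

Call:
drive_tool(steps="-0.3 -0.5 0 0 0 0.3 85; -0.6 -1 0 0 0 0.6 85; -0.6 -1 0 0 0 1 85")

```text
clock: 1.98
tool_pos: [0.4216, -0.0986, 0.2012]
ee_rot: [-0.0, 0.376, 0.927, -0.0]
force: [0.5, 0.6, -0.2]
gripper_width: 0.0851
gripper_force: 0.0
```

Call:
drive_tool(steps="0 0 0 0 0 0.3 85; 0 0 0 0 0 0.6 85; 0 0 0 0 0 1 85")

```text
clock: 2.35
tool_pos: [0.4211, -0.0959, 0.2011]
ee_rot: [-0.0, 0.592, 0.806, -0.0]
force: [-0.5, -0.2, -0.8]
gripper_width: 0.0849
gripper_force: 0.0
```

Call:
drive_tool(steps="0 0 0 0 0 0.3 85; 0 0 0 0 0 0.6 85; 0 0 0 0 0 0.6 85; 0 0 0 0 0 0.6 85")

```text
clock: 2.85
tool_pos: [0.4213, -0.096, 0.2014]
ee_rot: [-0.0, 0.708, 0.706, -0.0]
force: [0.4, -0.5, 0.5]
gripper_width: 0.0852
gripper_force: 0.0
```

Run:
```python
from h import *
d=cam('wrist','w1');print(np.linalg.inv(d['extrinsics']).round(3),d['fx'])
```

```text
[[ 1.    -0.003 -0.     0.421]
 [-0.003 -0.965 -0.263 -0.031]
 [ 0.     0.263 -0.965  0.374]
 [ 0.     0.     0.     1.   ]] 390.2451344085651
```

View pics/w1.png

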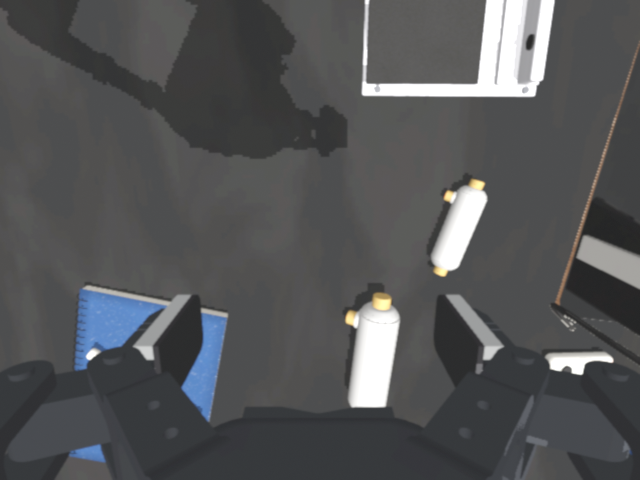

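The wrist view shows the large cylinder's plug at (381,301), its port at (350,318) and the body running down to (368,405). The cradle's right end is at the top, spanning (362–550, 90).

Run:
```python
from h import *
for n,(r0,r1,c0,c1) in(('top0',(270,310,380,455)),('w1',(285,412,340,405))):
    d=dict(np.load(f'pics/{n}.npz'));p=cloud(d);f=d['frame'].astype(int)
    sub=np.zeros((480,640),bool);sub[r0:r1,c0:c1]=1
    steel=sub&(f.min(-1)>110); brass=sub&(f[...,2]-f[...,0]>60)
    q=p[steel&(p[...,2]>.012)&(p[...,2]<.06)]
    # centreline at axis height using pixel mask rows: project mask to plane z=.03
    v,u=np.nonzero(steel); w=np.array([P(d,a,b,.025) for a,b in zip(u,v)])
    c,wh,an=cv2.minAreaRect(w[:,:2].astype(np.float32));print(n,'steel rect',c,wh,an,'top z',np.percentile(q[:,2],[90,97]))
    k,l,st,ce=cv2.connectedComponentsWithStats(brass.astype(np.uint8))
    for i in range(1,k):
        if st[i,4]>5: print(' brass',ce[i],st[i,4],P(d,*ce[i],.02), P(d,*ce[i],.012),'depth',np.median(p[l==i],0))
```

```text
top0 steel rect (0.47575053572654724, -0.25950536131858826) (0.12225203961133957, 0.04567511007189751) 89.05236053466797 top z [0.04089825 0.04225749]
 brass [390.55813953 285.44186047] 43 [ 0.48359272 -0.19334747  0.02      ] [ 0.48407593 -0.19469482  0.012     ] depth [ 0.48386064 -0.19300205  0.02515898]
 brass [442.17142857 289.68571429] 35 [ 0.47058525 -0.32485998  0.02      ] [ 0.47098056 -0.32709602  0.012     ] depth [ 0.46945975 -0.32280512  0.02798516]
 brass [399.63636364 297.86363636] 22 [ 0.45164803 -0.21517209  0.02      ] [ 0.45191537 -0.21666691  0.012     ] depth [ 0.45177612 -0.2162575   0.01200141]
w1 steel rect (0.4758169949054718, -0.25128430128097534) (0.05321705713868141, 0.12464268505573273) 0.9308285117149353 top z [0.04016309 0.04079087]
 brass [381.40441176 301.10661765] 272 [ 0.48351031 -0.19454833  0.02      ] [ 0.4849148  -0.19824977  0.012     ] depth [ 0.48250514 -0.1914918   0.02664781]
 brass [349.58035714 317.26785714] 112 [ 0.45248299 -0.21196668  0.02      ] [ 0.45318609 -0.21606187  0.012     ] depth [ 0.45344606 -0.21599593  0.01236878]
```

Call:
drive_tool(steps="-0.7 0.35 0 0 0 0 85; -1 0.7 0 0 0 0.19 85")

```text
clock: 3.15
tool_pos: [0.4776, -0.1785, 0.2017]
ee_rot: [0.0, 0.744, 0.668, -0.0]
force: [-1.0, -0.6, 0.3]
gripper_width: 0.0847
gripper_force: 0.0
```

Call:
drive_tool(steps="-0.7 0 0 0 0 0 85; -1 0.1 0.5 0 0 0 85; -1 0.1 1 0 0 0 85; -1 0.1 1 0 0 0 85")

```text
clock: 3.65
tool_pos: [0.4742, -0.255, 0.1181]
ee_rot: [-0.004, 0.743, 0.669, -0.0]
force: [-0.6, -0.2, -0.7]
gripper_width: 0.0846
gripper_force: 0.0
```

Call:
drive_tool(steps="-0.05 0.04 0.5 0 0 0 85; -0.05 0.04 1 0 0 0 85")

```text
clock: 3.9
tool_pos: [0.4815, -0.2625, 0.0436]
ee_rot: [0.003, 0.743, 0.67, 0.0]
force: [0.8, -0.7, -0.4]
gripper_width: 0.0849
gripper_force: 0.0
```

Call:
drive_tool(steps="0 0 0.3 0 0 0 85; 0 0 0.44 0 0 0 85; 0 0 0.44 0 0 0 85")

```text
clock: 4.28
tool_pos: [0.48, -0.2614, 0.0074]
ee_rot: [0.001, 0.743, 0.669, 0.0]
force: [0.8, 0.2, -0.5]
gripper_width: 0.0847
gripper_force: 0.0
```

Run:
```python
from h import *
cam('wrist','w2');s=ctrl.get_state();print(s['tool_pos'],s['force'])
```

```text
[ 0.48041257 -0.26177385  0.0079673 ] [ 0.11056275 -0.17564505  0.26996312]
```

View pics/w2.png

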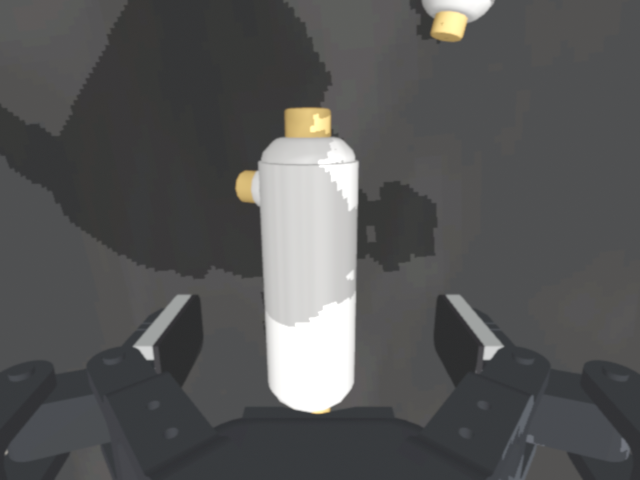

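The wrist view shows the cylinder between the fingers. Its body centre is at px ~310, against 320 midway between the fingers, so about 4 mm towards the robot; it's aligned, with the port at (247,187) well away from the pads. I'll nudge and grip.

Call:
drive_tool(steps="0 -0.05 0.05 0 0 0 85; 0 -0.05 0.05 0 0 0 85; 0 -0.05 0.05 0 0 0 30; 0 -0.05 0.05 0 0 0 30; 0 -0.05 0.05 0 0 0 30; 0 -0.05 0.05 0 0 0 30; 0 -0.05 0.05 0 0 0 30; 0 -0.05 0.05 0 0 0 30")

```text
clock: 5.32
tool_pos: [0.4758, -0.2608, 0.0027]
ee_rot: [0.0, 0.743, 0.669, 0.0]
force: [0.9, -0.1, 1.8]
gripper_width: 0.0303
gripper_force: 1.6
```

Call:
drive_tool(steps="0 0 0 0 0 0 30; 0 0 0 0 0 0 30; 0 0 -0.2 0 0 0 30; 0 0 -0.5 0 0 0 30; 0 0 -1 0 0 0 30; 0 0 -1 0 0 0 30")

```text
clock: 6.08
tool_pos: [0.4772, -0.2626, 0.0866]
ee_rot: [0.003, 0.743, 0.669, 0.0]
force: [-0.2, 0.6, -0.1]
gripper_width: 0.0299
gripper_force: 0.0
```

Run:
```python
from h import *
cam('wrist','w3');cam('top','t3');cam('side','s3')
s=dict(np.load('pics/s3.npz'))['frame'];t=dict(np.load('pics/t3.npz'))['frame'];w=cv2.imread('pics/w3.png')
a=cv2.resize(s[190:290,280:440],(400,250));b=cv2.resize(t[240:340,360:480],(400,333))
c=np.zeros((600,800,3),np.uint8);c[:250,:400]=a;c[260:593,:400]=b;c[:300,400:]=cv2.resize(w,(400,300));cv2.imwrite('pics/c3.png',c)
```

```text
(no output)
```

View pics/c3.png

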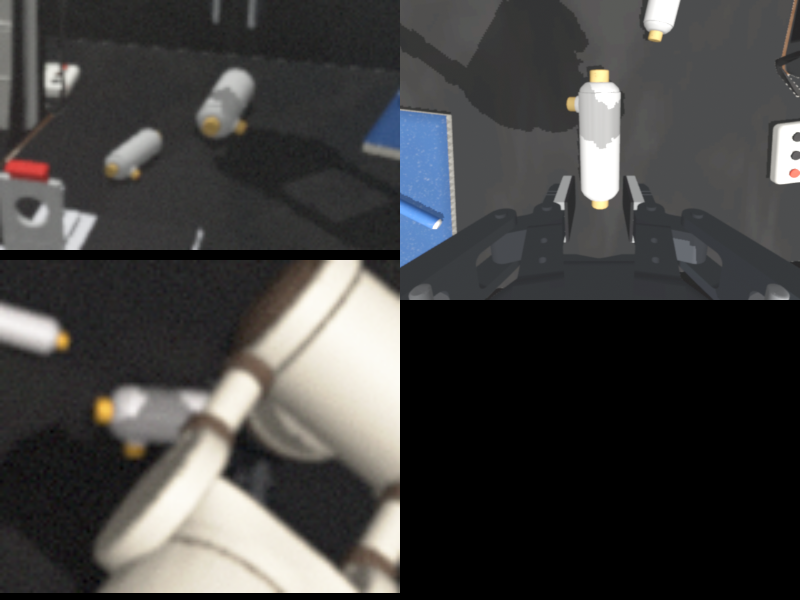

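Run:
```python
from h import *
T=[np.array([.4804,-.2618,.008]),np.array([.4772,-.2626,.0866])]
for n,t in zip(('w2','w3'),T):
    d=dict(np.load(f'pics/{n}.npz'));E=d['extrinsics']
    for dz in(0,.019):
        c=E[:3,:3]@(t+[0,0,dz])+E[:3,3];print(n,dz,c[0]/c[2]*d['fx']+d['cx'],c[1]/c[2]*d['fy']+d['cy'])
    f=d['frame'].astype(int);p=cloud(d)
    k,l,st,ce=cv2.connectedComponentsWithStats((f[...,2]-f[...,0]>60).astype(np.uint8))
    for i in range(1,k):
        if st[i,4]>30: print(ce[i],st[i,4],P(d,*ce[i],.022),np.median(p[l==i],0))
    if n=='w3':
        for u,v in((330,0),(600,200)):pass
        for u in range(480,680,4): pass
    vals=[(u,round(float(d['depth'][(380 if n=='w3' else 330),u]),3)) for u in range(120,520,12)];print(vals)
    print('top of cyl',[P(d,400 if n=='w3' else 310,v).round(4) for v in(200,300,370)])
```

```text
w2 0 318.8356123794013 273.95266702951494
w2 0.019 318.99618632532804 290.1119027040174
[448.69817768  25.72437358] 878 [ 0.53811337 -0.16522024  0.022     ] [ 0.53931623 -0.16448658  0.0183704 ]
[307.44257274 122.13552833] 1306 [ 0.48298395 -0.19352023  0.022     ] [ 0.48314322 -0.19362975  0.02779125]
[244.33181818 185.65681818] 440 [ 0.45482621 -0.21542647  0.022     ] [ 0.45309539 -0.21637463  0.01321085]
[322.13043478 411.39130435] 46 [ 0.47524541 -0.32627695  0.022     ] [ 0.47762266 -0.32152122  0.02785294]
[(120, 0.2), (132, 0.2), (144, 0.12), (156, 0.112), (168, 0.11), (180, 0.12), (192, 0.131), (204, 0.201), (216, 0.199), (228, 0.201), (240, 0.199), (252, 0.2), (264, 0.2), (276, 0.162), (288, 0.157), (300, 0.155), (312, 0.155), (324, 0.155), (336, 0.158), (348, 0.161), (360, 0.199), (372, 0.199), (384, 0.199), (396, 0.199), (408, 0.2), (420, 0.199), (432, 0.198), (444, 0.131), (456, 0.122), (468, 0.111), (480, 0.111), (492, 0.121), (504, 0.199), (516, 0.198)]
top of cyl [array([ 0.4813, -0.2209,  0.0399]), array([ 0.4771, -0.2595,  0.0411]), array([ 0.4736, -0.2913,  0.0396
[... 734 characters left out ...]
6139]
[319.56902357 327.6026936 ] 297 [ 0.47207554 -0.32668456  0.022     ] [ 0.47231158 -0.32376831  0.0278353 ]
[(120, 0.088), (132, 0.088), (144, 0.088), (156, 0.094), (168, 0.099), (180, 0.1), (192, 0.101), (204, 0.079), (216, 0.08), (228, 0.079), (240, 0.08), (252, 0.079), (264, 0.12), (276, 0.298), (288, 0.298), (300, 0.298), (312, 0.298), (324, 0.298), (336, 0.298), (348, 0.3), (360, 0.298), (372, 0.121), (384, 0.079), (396, 0.079), (408, 0.081), (420, 0.079), (432, 0.079), (444, 0.102), (456, 0.1), (468, 0.098), (480, 0.093), (492, 0.09), (504, 0.089), (516, 0.088)]
top of cyl [array([ 0.5345, -0.2497,  0.0008]), array([ 0.5309, -0.3224,  0.0011]), array([ 0.4957, -0.248 ,  0.187 ])]
```

Run:
```python
from h import *
for n,z,g in(('w1',.2014,85),('w2',.008,85),('w3',.0866,30)):
    d=dict(np.load(f'pics/{n}.npz'));p=cloud(d);E=np.linalg.inv(d['extrinsics']);print(n,'cam above tcp',E[2,3]-z)
    m=(d['depth']>0)&(d['depth']<.14)
    q=p[m];rel=q-[E[0,3],0,z]
    for lo,hi in((-.07,-.005),(.005,.07)):
        s=rel[(rel[:,0]>lo)&(rel[:,0]<hi)]
        o=s[np.argsort(s[:,2])[:40]];print(np.median(o,0).round(4),'inner x',np.percentile(np.abs(o[:,0]),[2,98]).round(4))
    print('far depth used',d['depth'][m].max())
```

```text
w1 cam above tcp 0.17249345240481392
[-0.0424 -0.0905  0.0452] inner x [0.0422 0.0428]
[ 0.0425 -0.0914  0.0453] inner x [0.0422 0.0429]
far depth used 0.13998353
w2 cam above tcp 0.17180172060682308
[-0.0077 -0.2036  0.0292] inner x [0.0054 0.0119]
[ 0.0583 -0.1586  0.0151] inner x [0.0502 0.065 ]
far depth used 0.13999996
w3 cam above tcp 0.17219765278529092
[-0.0234 -0.251   0.0432] inner x [0.02   0.0326]
[ 0.0138 -0.2547  0.0434] inner x [0.0104 0.0191]
far depth used 0.13999535
```

Run:
```python
from h import *
for n,z,g in(('w1',.2014,85),('w3',.0866,30)):
    d=dict(np.load(f'pics/{n}.npz'));p=cloud(d);E=np.linalg.inv(d['extrinsics'])
    t=E[:3,3]+[0,-.065,-.1725]
    for u in ((150,170,185,195,200,440,460,480) if n=='w1' else (264,268,272,368,372)):
        c=[(v,*((p[v,u]-t)*1000).round(0).astype(int)) for v in range(290,480,8) if 0<d['depth'][v,u]<.24]
        print(n,u,c[:8])
```

```text
w1 150 [(322, np.int64(-54), np.int64(6), np.int64(60)), (330, np.int64(-48), np.int64(9), np.int64(72)), (338, np.int64(-46), np.int64(10), np.int64(76)), (346, np.int64(-45), np.int64(10), np.int64(80)), (354, np.int64(-45), np.int64(8), np.int64(81)), (362, np.int64(-45), np.int64(5), np.int64(81)), (370, np.int64(-39), np.int64(11), np.int64(93)), (378, np.int64(-35), np.int64(15), np.int64(102))]
w1 170 [(306, np.int64(-48), np.int64(10), np.int64(56)), (314, np.int64(-46), np.int64(9), np.int64(61)), (322, np.int64(-44), np.int64(10), np.int64(68)), (330, np.int64(-43), np.int64(9), np.int64(71)), (338, np.int64(-42), np.int64(8), np.int64(73)), (346, np.int64(-43), np.int64(5), np.int64(72)), (354, np.int64(-43), np.int64(2), np.int64(73)), (362, np.int64(-42), np.int64(1), np.int64(75))]
w1 185 [(298, np.int64(-46), np.int64(9), np.int64(49)), (306, np.int64(-43), np.int64(10), np.int64(56)), (314, np.int64(-42), np.int64(8), np.int64(59)), (322, np.int64(-43), np.int64(6), np.int64(59)), (330, np.int64(-43), np.int64(3), np.int64(59)), (338, np.int64(-43), np.int64(1), np.in
[... 3401 characters left out ...]
t64(8), np.int64(51)), (306, np.int64(11), np.int64(8), np.int64(57)), (314, np.int64(10), np.int64(8), np.int64(62)), (322, np.int64(10), np.int64(7), np.int64(66)), (330, np.int64(10), np.int64(4), np.int64(66)), (338, np.int64(9), np.int64(2), np.int64(67)), (346, np.int64(9), np.int64(0), np.int64(68))]
w3 372 [(290, np.int64(14), np.int64(7), np.int64(44)), (298, np.int64(13), np.int64(7), np.int64(50)), (306, np.int64(12), np.int64(7), np.int64(57)), (314, np.int64(11), np.int64(8), np.int64(62)), (322, np.int64(11), np.int64(8), np.int64(68)), (330, np.int64(10), np.int64(6), np.int64(69)), (338, np.int64(10), np.int64(2), np.int64(68)), (346, np.int64(10), np.int64(0), np.int64(68))]
```

Call:
drive_tool(steps="0 0 0 0 0 0 0; 0 0 0 0 0 0 0; 0 0 0 0 0 0 0; 0 0 0 0 0 0 0; 0 0 0 0 0 0 0")

```text
clock: 6.85
tool_pos: [0.4754, -0.2607, 0.0824]
ee_rot: [-0.0, 0.743, 0.669, -0.0]
force: [0.3, -0.5, -1.2]
gripper_width: 0.0001
gripper_force: 0.0
```

Run:
```python
from h import *
d=cam('wrist','w4');s=ctrl.get_state();print(s['tool_pos'],s['gripper_width'],s['qpos'])
w=cv2.imread('pics/w4.png');a=w[220:460,180:460]
cv2.imwrite('pics/c4.png',np.hstack([cv2.resize(a,(560,480))]))
```

```text
[ 0.47542226 -0.26070719  0.08244878] -0.0004241256922142482 [-7.24555033e-01  1.98764908e-01  1.79940252e+00 -1.67694773e-05
  1.14333032e+00 -6.19628845e-01]
```

View pics/c4.png

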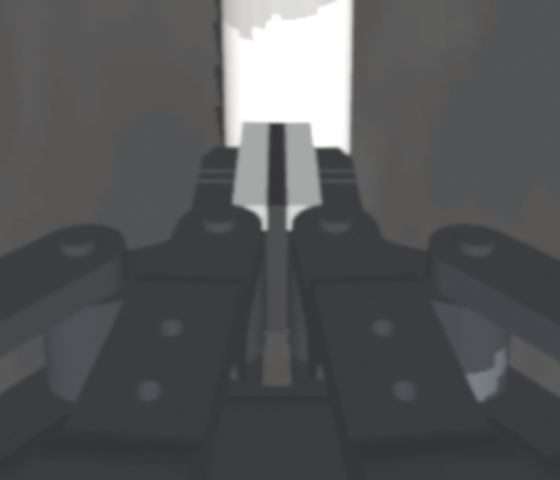

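The crop shows the shut fingertips' edge at about image (317,281). I'll get its height from the depth image.

Run:
```python
from h import *
d=dict(np.load('pics/w4.npz'));p=cloud(d);t=np.array([.4754,-.2607,.0824])
for u in (306,328):
    print(u,[(v,*((p[v,u]-t)*1000).round(0).astype(int).tolist()) for v in range(272,330,4)])
d=dict(np.load('pics/w3.npz'));p=cloud(d);t=np.array([.4772,-.2626,.0866])
for u in (268,372):
    print(u,[(v,*((p[v,u]-t)*1000).round(0).astype(int).tolist()) for v in range(250,300,4) if d['depth'][v,u]<.25])
```

```text
306 [(272, -9, -16, -46), (276, -9, -19, -46), (280, -9, -21, -45), (284, -3, 11, 39), (288, -3, 10, 41), (292, -3, 10, 45), (296, -3, 10, 48), (300, -3, 10, 52), (304, -3, 10, 55), (308, -3, 10, 58), (312, -3, 10, 60), (316, -3, 10, 63), (320, -3, 10, 66), (324, -3, 10, 67), (328, -2, 11, 72)]
328 [(272, 4, -16, -43), (276, 4, -18, -42), (280, 4, -21, -43), (284, 5, 10, 38), (288, 5, 9, 41), (292, 5, 10, 46), (296, 4, 10, 49), (300, 4, 9, 51), (304, 4, 9, 54), (308, 4, 9, 57), (312, 4, 9, 61), (316, 4, 9, 62), (320, 4, 9, 65), (324, 4, 9, 68), (328, 4, 10, 72)]
268 [(282, -18, 12, 36), (286, -17, 12, 39), (290, -17, 12, 43), (294, -17, 11, 46), (298, -16, 11, 49)]
372 [(282, 21, 7, 35), (286, 21, 8, 39), (290, 20, 8, 43), (294, 20, 8, 47), (298, 19, 8, 50)]
```

Run:
```python
from h import *
for n in('s3','t3'):
    d=dict(np.load(f'pics/{n}.npz'));p=cloud(d)
    m=(d['depth']>0)&(np.abs(p[...,0]-.477)<.07)&(np.abs(p[...,1]+.262)<.1)&(p[...,2]>.055)
    v,u=np.nonzero(m);q=p[m];print(n,m.sum())
    if m.sum(): print('u',u.min(),u.max(),'v',v.min(),v.max(),'z pct',np.percentile(q[:,2],[0,1,5,25,50]).round(3)); o=np.argsort(q[:,2])[:10];print(np.c_[u[o],v[o]].tolist(),q[o].round(3).tolist())
E=dict(np.load('pics/s3.npz'));c=E['extrinsics'];
for t in([.4772,-.2626,.0866],[.4772,-.2626,.125],[.4772,-.2626,.16],[.4772,-.2626,.02]):
    k=c[:3,:3]@t+c[:3,3];print(t,k[0]/k[2]*E['fx']+E['cx'],k[1]/k[2]*E['fy']+E['cy'],k[2],E['depth'][int(k[1]/k[2]*E['fy']+E['cy']),int(k[0]/k[2]*E['fx']+E['cx'])])
```

```text
s3 4483
u 350 410 v 61 201 z pct [0.112 0.125 0.161 0.229 0.33 ]
[[381, 200], [367, 199], [365, 199], [380, 201], [379, 201], [368, 198], [366, 199], [379, 200], [368, 197], [378, 200]] [[0.455, -0.259, 0.112], [0.492, -0.256, 0.113], [0.498, -0.255, 0.113], [0.456, -0.25, 0.113], [0.459, -0.248, 0.114], [0.491, -0.262, 0.114], [0.494, -0.252, 0.114], [0.459, -0.252, 0.115], [0.491, -0.263, 0.116], [0.462, -0.247, 0.116]]
t3 4850
u 418 514 v 235 316 z pct [0.123 0.177 0.263 0.442 0.452]
[[423, 279], [424, 278], [424, 277], [424, 279], [427, 266], [428, 265], [428, 299], [428, 264], [429, 298], [428, 268]] [[0.491, -0.253, 0.123], [0.493, -0.254, 0.126], [0.495, -0.254, 0.128], [0.491, -0.254, 0.129], [0.518, -0.254, 0.162], [0.52, -0.256, 0.163], [0.443, -0.252, 0.163], [0.522, -0.256, 0.164], [0.445, -0.254, 0.164], [0.513, -0.255, 0.164]]
[0.4772, -0.2626, 0.0866] 372.3638497729762 207.7618137600734 1.333137757525476 1.5254148
[0.4772, -0.2626, 0.125] 373.211990652016 194.43506154982938 1.3159651883101027 1.5028087
[0.4772, -0.2626, 0.16] 374.00455020422265 181.98165313013774 1.3003131069940073 1.4967904
[0.4772, -0.2626, 0.02] 370.9435350769213 230.07907552950954 1.3629214322583891 1.319294
```

Run:
```python
from h import *
d=cam('side','s4');p=cloud(d)
t=ctrl.get_state()['tool_pos']
m=(d['depth']>0)&(np.abs(p[...,0]-.477)<.07)&(np.abs(p[...,1]+.262)<.1)&(p[...,2]>.055)
v,u=np.nonzero(m);q=p[m];print(t)
o=np.argsort(q[:,2])[:12];print(np.c_[u[o],v[o]].tolist(),(q[o]-t).round(3).tolist())
# row profile of finger width
for r in range(v.max()-40,v.max()+1,3):
    k=v==r; 
    if k.any(): print(r,u[k].min(),u[k].max(),np.median(q[k]-t,0).round(3))
```

```text
[ 0.4753911  -0.2607017   0.08243495]
[[370, 200], [376, 199], [372, 200], [375, 200], [370, 199], [375, 199], [374, 200], [371, 200], [371, 199], [373, 200], [370, 198], [372, 199]] [[0.009, 0.004, 0.028], [-0.006, -0.005, 0.029], [0.003, 0.01, 0.031], [-0.005, 0.008, 0.031], [0.009, 0.004, 0.031], [-0.004, 0.003, 0.032], [-0.003, 0.012, 0.032], [0.005, 0.015, 0.032], [0.006, 0.01, 0.033], [-0.001, 0.016, 0.034], [0.009, 0.006, 0.034], [0.003, 0.012, 0.035]]
160 360 391 [-0.     0.012  0.141]
163 355 391 [0.007 0.013 0.134]
166 352 394 [0.004 0.011 0.126]
169 353 399 [-0.006  0.011  0.118]
172 355 397 [-0.002  0.014  0.11 ]
175 357 395 [0.005 0.015 0.101]
178 359 392 [0.005 0.014 0.093]
181 361 389 [-0.002  0.011  0.083]
184 366 386 [-0.006  0.013  0.077]
187 369 379 [-0.     0.008  0.067]
190 369 379 [-0.001  0.008  0.058]
193 368 379 [-0.     0.01   0.051]
196 368 378 [-0.     0.008  0.042]
199 370 376 [-0.     0.007  0.033]
```

Both cameras agree that the fingertips sit about 32 mm behind the reported TCP along the tool axis, so the first grip only touched the cylinder's top. The cylinder is unmoved. I'll grip again with that offset compensated.

Call:
drive_tool(steps="0 0.01 0 0 0 0 85; 0 0.01 0 0 0 0 85; 0 0.01 0.2 0 0 0 85; 0 0.01 0.4 0 0 0 85; 0 0.01 0.7 0 0 0 85; 0 0.01 0.7 0 0 0 85")

```text
clock: 7.7
tool_pos: [0.474, -0.2589, 0.0233]
ee_rot: [-0.003, 0.743, 0.669, -0.0]
force: [0.0, 0.3, 0.6]
gripper_width: 0.0851
gripper_force: 0.0
```

Call:
drive_tool(steps="0 0 0.2 0 0 0 85; 0 0 0.4 0 0 0 85; 0 0 0.6 0 0 0 85; 0 0 0.6 0 0 0 85; 0 0 0.6 0 0 0 85")

```text
clock: 8.32
tool_pos: [0.4764, -0.261, -0.0214]
ee_rot: [0.0, 0.743, 0.669, 0.0]
force: [-0.7, 0.7, -0.7]
gripper_width: 0.0854
gripper_force: 0.0
```

Call:
drive_tool(steps="0 0 0 0 0 0 30; 0 0 0 0 0 0 30; 0 0 0 0 0 0 30; 0 0 0 0 0 0 30; 0 0 0 0 0 0 30; 0 0 0 0 0 0 30; 0 0 0 0 0 0 30; 0 0 0 0 0 0 30")

```text
clock: 9.32
tool_pos: [0.4771, -0.2613, -0.0206]
ee_rot: [0.001, 0.743, 0.669, 0.0]
force: [0.1, 1.3, 6.4]
gripper_width: 0.0384
gripper_force: 60.2
```

Call:
drive_tool(steps="0 0 0 0 0 0 60; 0 0 0 0 0 0 60; 0 0 0 0 0 0 60; 0 0 0.1 0 0 0 60; 0 0 0.1 0 0 0 60; 0 0 0.1 0 0 0 60")

```text
clock: 10.07
tool_pos: [0.476, -0.2607, -0.0298]
ee_rot: [-0.0, 0.743, 0.669, -0.0]
force: [-0.7, 0.3, -0.4]
gripper_width: 0.0603
gripper_force: 0.0
```

Call:
drive_tool(steps="0 0 0 0 0 0 30; 0 0 0 0 0 0 30; 0 0 0 0 0 0 30; 0 0 0 0 0 0 30; 0 0 0 0 0 0 30; 0 0 0 0 0 0 30")

```text
clock: 10.82
tool_pos: [0.4764, -0.261, -0.0292]
ee_rot: [0.0, 0.743, 0.669, -0.0]
force: [-0.9, 0.4, 6.0]
gripper_width: 0.0389
gripper_force: 60.6
```

Call:
drive_tool(steps="0 0 -0.1 0 0 0 30; 0 0 -0.3 0 0 0 30; 0 0 -0.6 0 0 0 30; 0 0 -1 0 0 0 30; 0 0 -1 0 0 0 30; 0 0 -1 0 0 0 30")

```text
clock: 11.58
tool_pos: [0.4756, -0.2602, 0.0495]
ee_rot: [-0.001, 0.743, 0.669, -0.0]
force: [-0.8, 1.7, -2.0]
gripper_width: 0.0387
gripper_force: 60.8
```

Run:
```python
from h import *
s=ctrl.get_state();print(s['tool_pos'],s['gripper_width'],s['force'])
d=cam('wrist','w5');p=cloud(d);f=d['frame'].astype(int)
k,l,st,ce=cv2.connectedComponentsWithStats((f[...,2]-f[...,0]>60).astype(np.uint8))
for i in range(1,k):
    if st[i,4]>30: print(ce[i],st[i,4],np.median(p[l==i],0).round(4))
# cradle from top (unobstructed top0): edges of white pixels, projected
d=dict(np.load('pics/top0.npz'));f=d['frame'];p=cloud(d)
g=f.min(-1)
for v in (238,242,246,250,254,258,262,266,270,280,290,296):
    print(v,[ (u,int(g[v,u])) for u in (249,252,260,270,283,300,310,315,318)], P(d,283,v).round(4))
```

```text
[ 0.47559303 -0.26021775  0.04954428] 0.0387095232661308 [-0.78066491  1.67743724 -1.96422243]
[429.85009862  49.48915187] 507 [ 0.5395 -0.1644  0.0185]
[317.1521544  120.32360862] 2228 [ 0.4825 -0.193   0.1064]
[236.10329986 200.31707317] 697 [ 0.4526 -0.2156  0.0921]
238 [(249, 49), (252, 227), (260, 241), (270, 244), (283, 252), (300, 255), (310, 255), (315, 197), (318, 36)] [0.6131 0.0816 0.0074]
242 [(249, 112), (252, 233), (260, 254), (270, 254), (283, 255), (300, 255), (310, 255), (315, 203), (318, 29)] [0.5979 0.0798 0.0364]
246 [(249, 251), (252, 251), (260, 193), (270, 193), (283, 204), (300, 193), (310, 249), (315, 228), (318, 34)] [0.5911 0.0814 0.0126]
250 [(249, 254), (252, 254), (260, 253), (270, 254), (283, 254), (300, 254), (310, 253), (315, 228), (318, 33)] [0.5812 0.0817 0.0087]
254 [(249, 254), (252, 254), (260, 253), (270, 254), (283, 254), (300, 254), (310, 254), (315, 227), (318, 30)] [0.5708 0.0819 0.0073]
258 [(249, 254), (252, 255), (260, 187), (270, 162), (283, 172), (300, 164), (310, 160), (315, 247), (318, 36)] [0.4121 0.006  1.2039]
262 [(249, 254), (252, 255), (260, 47), (270, 46), (283, 45), (300, 42), (310, 67), (315, 253), (318, 36)] [0.549  0.0816 0.0144]
266 [(249, 180), (252, 255), (260, 41), (270, 49), (283, 51), (300, 45), (310, 72), (315, 255), (318, 35)] [0.5387 0.0817 0.0136]
270 [(249, 55), (252, 255), (260, 45), (270, 45), (283, 46), (300, 49), (310, 70), (315, 255), (318, 33)] [0.5288 0.0821 0.0088]
280 [(249, 81), (252, 255), (260, 42), (270, 50), (283, 50), (300, 47), (310, 74), (315, 255), (318, 40)] [0.5026 0.082  0.0127]
290 [(249, 71), (252, 241), (260, 53), (270, 46), (283, 51), (300, 48), (310, 50), (315, 232), (318, 34)] [0.4771 0.0823 0.0096]
296 [(249, 87), (252, 246), (260, 81), (270, 101), (283, 161), (300, 186), (310, 135), (315, 182), (318, 43)] [0.462  0.0827 0.005 ]
```

Run:
```python
from h import *
d=dict(np.load('pics/top0.npz'));g=d['frame'].astype(float).mean(-1)
def edges(arr,lo,hi,th=130):
    o=[]
    for i in range(lo,hi):
        a,b=arr[i],arr[i+1]
        if (a-th)*(b-th)<0:o.append(round(i+(th-a)/(b-a),2))
    return o
for u in(262,275,288,300,308): 
    e=edges(g[:,u],228,304);print('col',u,e,[P(d,u,x,.012)[:2].round(4).tolist() for x in e])
for v in(265,275,285):
    e=edges(g[v],240,325);print('row',v,e,[P(d,x,v,.012)[:2].round(4).tolist() for x in e])
d=dict(np.load('pics/w1.npz'));g=d['frame'].astype(float).mean(-1);p=cloud(d)
for v in(20,50,70): 
    e=edges(g[v],350,560,150);print('w1 row',v,e,[P(d,x,v,.012)[:2].round(4).tolist() for x in e])
for u in(400,440,470,500,520):
    e=edges(g[:,u],60,120,150);print('w1 col',u,e,[P(d,u,x,.012)[:2].round(4).tolist() for x in e],p[88,u].round(4))
print([p[40,u].round(4).tolist() for u in range(480,552,6)])
```

```text
col 262 [np.float64(236.76), np.float64(258.66)] [[0.6165, 0.1361], [0.5589, 0.1361]]
col 275 [np.float64(236.63), np.float64(258.44)] [[0.6163, 0.1022], [0.5589, 0.1024]]
col 288 [np.float64(236.38), np.float64(258.42)] [[0.6164, 0.0682], [0.5584, 0.0687]]
col 300 [np.float64(236.05), np.float64(258.41), np.float64(294.29), np.float64(296.94)] [[0.6168, 0.0369], [0.558, 0.0376], [0.4653, 0.0387], [0.4585, 0.0387]]
col 308 [np.float64(235.98), np.float64(258.31), np.float64(294.96), np.float64(296.2)] [[0.6167, 0.0159], [0.5579, 0.0168], [0.4632, 0.0182], [0.4601, 0.0182]]
row 265 [np.float64(254.66), np.float64(310.77), np.float64(316.37)] [[0.5427, 0.1551], [0.5403, 0.0099], [0.5401, -0.0046]]
row 275 [np.float64(249.63), np.float64(254.75), np.float64(310.71), np.float64(316.4)] [[0.517, 0.168], [0.5168, 0.1548], [0.5144, 0.0104], [0.5141, -0.0043]]
row 285 [np.float64(249.57), np.float64(254.56), np.float64(311.02), np.float64(316.42)] [[0.4912, 0.168], [0.491, 0.1552], [0.4886, 0.01], [0.4884, -0.0039]]
w1 row 20 [np.float64(363.95), np.float64(367.88), np.float64(483.4), np.flo
[... 573 characters left out ...]
0.4943 0.0041 0.0057]
w1 col 440 [np.float64(82.96), np.float64(96.41)] [[0.5276, 0.0075], [0.5284, -0.0035]] [0.5304 0.0042 0.0036]
w1 col 470 [np.float64(83.29), np.float64(96.41)] [[0.5537, 0.0072], [0.5547, -0.0036]] [0.5565 0.004  0.0053]
w1 col 500 [np.float64(96.51)] [[0.581, -0.0037]] [0.5829 0.0038 0.0059]
w1 col 520 [np.float64(96.66)] [[0.5986, -0.0039]] [0.6007 0.0038 0.0057]
[[0.5583, 0.0413, 0.013], [0.5663, 0.0427, 0.0057], [0.5714, 0.0427, 0.0056], [0.576, 0.0424, 0.0072], [0.5788, 0.0413, 0.0124], [0.5845, 0.0416, 0.011], [0.5892, 0.0414, 0.0119], [0.5925, 0.0407, 0.0156], [0.5915, 0.0382, 0.0279], [0.5915, 0.0363, 0.0375], [0.5962, 0.0363, 0.0375], [0.6007, 0.0362, 0.0379]]
```

Call:
drive_tool(steps="0 0 -0.3 0 0 0 30; 0.5 0 -0.3 0 0 -0.1 30; 1 0 -0.3 0 0 -0.19 30; 1 0 -0.3 0 0 -0.19 30")

```text
clock: 12.12
tool_pos: [0.4832, -0.178, 0.0723]
ee_rot: [-0.002, 0.708, 0.706, -0.0]
force: [-0.3, 0.3, -3.1]
gripper_width: 0.0384
gripper_force: 61.0
```

Call:
drive_tool(steps="0.3 0.1 0 0 0 0 30; 0.7 0.3 0 0 0 0 30; 1 0.4 0 0 0 0 30")

```text
clock: 12.5
tool_pos: [0.5169, -0.1009, 0.0733]
ee_rot: [-0.001, 0.709, 0.705, -0.0]
force: [-0.2, -0.4, -3.4]
gripper_width: 0.0386
gripper_force: 61.0
```

Call:
drive_tool(steps="0.4 0 0 0 0 0 30; 0.8 0 0 0 0 0 30; 1 0 0 0 0 0 30")

```text
clock: 12.88
tool_pos: [0.5168, -0.0207, 0.0733]
ee_rot: [-0.001, 0.709, 0.705, -0.001]
force: [0.1, -0.2, -2.9]
gripper_width: 0.0384
gripper_force: 61.0
```

Call:
drive_tool(steps="0.4 0 0 0 0 0 30; 0.8 0 0 0 0 0 30; 1 0 0 0 0 0 30; 1 0 0 0 0 0 30; 1 0 0 0 0 0 30")

```text
clock: 13.5
tool_pos: [0.518, 0.0575, 0.0743]
ee_rot: [0.0, 0.709, 0.705, -0.0]
force: [-0.2, -0.3, -2.1]
gripper_width: 0.0384
gripper_force: 61.0
```

Run:
```python
from h import *
s=ctrl.get_state();print(s['tool_pos'],s['ee_rot'],s['gripper_width'],s['clock'])
d=cam('wrist','w6');p=cloud(d);f=d['frame'].astype(int)
k,l,st,ce=cv2.connectedComponentsWithStats((f[...,2]-f[...,0]>60).astype(np.uint8))
for i in range(1,k):
    if st[i,4]>100: print(ce[i],st[i,4],np.median(p[l==i],0).round(4))
```

```text
[0.51803325 0.05752153 0.07427515] [ 2.03795674e-04  7.09296314e-01  7.04910370e-01 -2.58781491e-04] 0.038383175220056485 13.5
[320.43043252 120.83585201] 1919 [0.5189 0.1249 0.1314]
[235.5821501  199.64705882] 493 [0.4905 0.1002 0.1172]
```

View pics/w6.png

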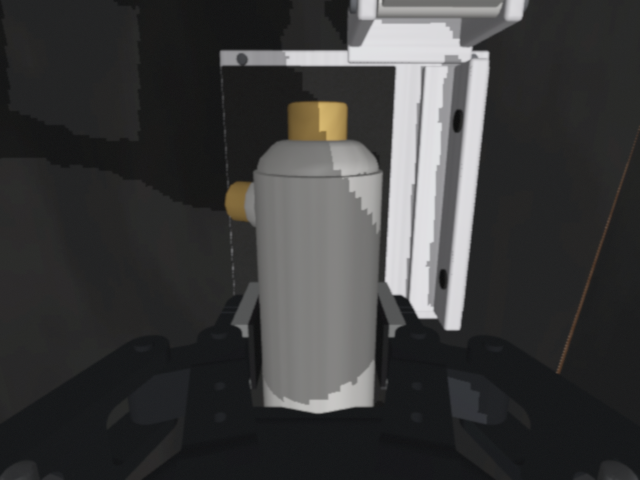

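The view shows the cylinder gripped squarely over the cradle, with its plug at (318,120) and port at (240,200) on the robot's side. The saddle edge is at col ~395 and the back stop at ~460–485.

Run:
```python
from h import *
d=dict(np.load('pics/w6.npz'));p=cloud(d);g=d['frame'].astype(int).mean(-1)
for v in(100,130,160,200,240):
    c=[u for u in range(380,500)]
    z=p[v,380:500]
    e=[u for u in range(385,410) if g[v,u]<130<=g[v,u+1]]
    print(v,'edge',[P(d,u+.5,v,.012)[:2].round(4) for u in e])
m=p[120:260,385:500].reshape(-1,3)
for a in np.arange(.55,.62,.003):
    k=(m[:,0]>=a)&(m[:,0]<a+.003)
    if k.sum()>5: print(a.round(3),k.sum(),np.median(m[k,2]).round(4),np.percentile(m[k,2],[10,90]).round(4))
```

```text
100 edge [array([0.5615, 0.1383])]
130 edge [array([0.5611, 0.1218])]
160 edge [array([0.5613, 0.1047])]
200 edge [array([0.5611, 0.0807])]
240 edge [array([0.5609, 0.0554])]
0.556 191 0.0123 [0.0115 0.0131]
0.559 574 0.0122 [0.0113 0.013 ]
0.562 462 0.0053 [0.0044 0.0063]
0.565 664 0.0053 [0.0044 0.0061]
0.568 681 0.0053 [0.0044 0.006 ]
0.571 677 0.0053 [0.0044 0.0061]
0.574 676 0.0053 [0.0045 0.0061]
0.577 1081 0.011 [0.005  0.0127]
0.58 683 0.0122 [0.0114 0.013 ]
0.583 699 0.0123 [0.0114 0.0131]
0.586 687 0.0123 [0.0114 0.0131]
0.589 720 0.0123 [0.0115 0.0133]
0.592 2864 0.0269 [0.0124 0.0377]
0.595 799 0.0383 [0.0374 0.0391]
0.598 775 0.0383 [0.0375 0.039 ]
0.601 398 0.0379 [0.0371 0.0387]
0.61 18 0.0129 [0.0123 0.0136]
0.613 77 0.012 [0.0112 0.0127]
0.616 143 0.0005 [-0.0002  0.0013]
0.619 664 0.0003 [-0.0005  0.0012]
```

Call:
drive_tool(steps="0.15 0.07 0 0 0 0 30; 0.31 0.13 0.2 0 0 0 30; 0.31 0.13 0.5 0 0 0 30; 0.31 0.13 0.8 0 0 0 30; 0.31 0.13 0.8 0 0 0 30; 0.31 0.13 0.8 0 0 0 30")

```text
clock: 14.3
tool_pos: [0.5294, 0.0834, 0.0114]
ee_rot: [0.001, 0.709, 0.705, 0.001]
force: [0.3, -0.5, -1.8]
gripper_width: 0.0387
gripper_force: 61.0
```

Run:
```python
from h import *
s=ctrl.get_state();print(s['tool_pos'],s['force'])
d=cam('wrist','w7');p=cloud(d);f=d['frame'].astype(int)
k,l,st,ce=cv2.connectedComponentsWithStats((f[...,2]-f[...,0]>60).astype(np.uint8))
for i in range(1,k):
    if st[i,4]>100: print(ce[i],st[i,4],np.median(p[l==i],0).round(4))
```

```text
[0.52940552 0.08342019 0.01136774] [ 0.31406321 -0.54957438 -1.84289722]
[320.48167817 121.10568242] 1883 [0.5302 0.1508 0.0685]
[235.54244306 199.54244306] 483 [0.5019 0.126  0.0543]
```

Call:
drive_tool(steps="0 0 0.15 0 0 0 30; 0 0 0.25 0 0 0 30; 0 0 0.32 0 0 0 30; 0 0 0.35 0 0 0 30; 0 0 0.35 0 0 0 30; 0 0 0.35 0 0 0 30")

```text
clock: 15.1
tool_pos: [0.5279, 0.0834, -0.0172]
ee_rot: [-0.0, 0.709, 0.705, -0.001]
force: [-5.8, -0.8, 5.0]
gripper_width: 0.0386
gripper_force: 61.8
```

Call:
drive_tool(steps="0 0 0 0 0 0 45; 0 0 0 0 0 0 55; 0 0 0 0 0 0 60; 0 0 0 0 0 0 60; 0 0 0 0 0 0 60; 0 0 -0.4 0 0 0 60; 0 0 -0.9 0 0 0 60; 0 0 -0.9 0 0 0 60")

```text
clock: 16.1
tool_pos: [0.5316, 0.0832, 0.058]
ee_rot: [0.003, 0.709, 0.705, 0.003]
force: [0.1, 0.1, -0.4]
gripper_width: 0.0599
gripper_force: 0.0
```

```bash
cat >> h.py <<'E'
def look(n='wrist',save=None):
    s=ctrl.get_state();print(s['clock'],s['tool_pos'].round(4),s['gripper_width'].round(4))
    d=cam(n,save);p=cloud(d);f=d['frame'].astype(int)
    k,l,st,ce=cv2.connectedComponentsWithStats((f[...,2]-f[...,0]>60).astype(np.uint8))
    for i in range(1,k):
        if st[i,4]>60: print(ce[i].round(1),st[i,4],np.median(p[l==i],0).round(4),'min/max',np.percentile(p[l==i],[3,97],axis=0).round(4).tolist())
    return d
E
python3 -c "
from h import *
look(save='w8')"
```

```text
Traceback (most recent call last):
  File "h.py", line 16, in look
    s=ctrl.get_state();print(s['clock'],s['tool_pos'].round(4),s['gripper_width'].round(4))
                                                               ^^^^^^^^^^^^^^^^^^^^^^^^
AttributeError: 'float' object has no attribute 'round'
```

```bash
sed -i "s/s\['gripper_width'\].round(4)/round(s['gripper_width'],4),np.round(s['force'],1)/" h.py
python3 -c "
from h import *
d=look(save='w8');p=cloud(d);f=d['frame']
m=(p[...,2]>.03)&(p[...,2]<.06)&(f.min(-1)>70)&(p[...,0]<.57)
q=p[m];print(m.sum(),np.percentile(q[:,2],[50,90,98]).round(4))
# top ridge line: fit circle in x-z for body
from scipy.optimize import least_squares
q=q[(q[:,1]>.05)&(q[:,1]<.12)]
r=least_squares(lambda t:np.hypot(q[:,0]-t[0],q[:,2]-t[1])-.02,[.529,.032],loss='soft_l1',f_scale=.001);print('axis',r.x,len(q))
"
```

```text
16.1 [0.5316 0.0832 0.058 ] 0.0599 [ 0.1  0.1 -0.4]
[312.  123.9] 708 [0.5293 0.1506 0.04  ] min/max [[0.5221, 0.1461, 0.0363], [0.5364, 0.1555, 0.0419]]
[257.6 174.5] 208 [0.5007 0.1257 0.026 ] min/max [[0.4975, 0.1208, 0.0233], [0.5034, 0.1302, 0.0281]]
[312.3 366.8] 337 [0.5281 0.0204 0.0402] min/max [[0.5208, 0.0164, 0.0362], [0.5354, 0.0243, 0.0417]]
17900 [0.0494 0.0523 0.0577]
axis [0.52843658 0.03215765] 10071
```

Call:
drive_tool(steps="0 -0.07 0 0 0 0 0; 0 -0.07 0 0 0 0 0; 0 -0.07 0 0 0 0 0; 0 -0.07 0 0 0 0 0; 0 -0.07 0.3 0 0 0 0; 0 -0.07 0.4 0 0 0 0; 0 -0.07 0.4 0 0 0 0; 0 -0.07 0.4 0 0 0 0")

```text
clock: 17.15
tool_pos: [0.5229, 0.0834, 0.0225]
ee_rot: [-0.0, 0.709, 0.705, -0.0]
force: [0.4, 0.1, -1.0]
gripper_width: -0.0003
gripper_force: 0.0
```

Call:
drive_tool(steps="0 0 0.02 0 0 0 0; 0 0 0.04 0 0 0 0; 0 0 0.04 0 0 0 0")

```text
clock: 17.52
tool_pos: [0.526, 0.0834, 0.0221]
ee_rot: [0.002, 0.709, 0.705, 0.002]
force: [-0.1, 0.4, 11.4]
gripper_width: -0.0001
gripper_force: 5.8
```

Call:
drive_tool(steps="0 0.06 0 0 0 0 0; 0 0.12 0 0 0 0 0; 0 0.18 0 0 0 0 0; 0 0.24 0 0 0 0 0; 0 0.24 0 0 0 0 0")

```text
clock: 18.15
tool_pos: [0.5454, 0.0833, 0.0222]
ee_rot: [0.002, 0.709, 0.705, 0.002]
force: [0.7, 1.1, 12.6]
gripper_width: -0.0001
gripper_force: 5.9
```

```bash
cat >> h.py <<'E'
from scipy.optimize import least_squares
def axis(d):
    p=cloud(d);f=d['frame'];m=(p[...,2]>.03)&(p[...,2]<.056)&(f.min(-1)>70)&(p[...,0]<.582)&(p[...,1]>.085)&(p[...,1]<.125)
    q=p[m];r=least_squares(lambda t:np.hypot(q[:,0]-t[0],q[:,2]-t[1])-.02,[np.median(q[:,0]),.032],loss='soft_l1',f_scale=.001)
    print('axis',r.x.round(4),'cradle x',round(r.x[0]-.5694,4),len(q))
E
python3 -c "
from h import *
axis(look(save='w9'))"
```

```text
18.15 [0.5454 0.0833 0.0222] -0.0001 [ 0.7  1.1 12.6]
[307.5 123.1] 1064 [0.5417 0.1507 0.04  ] min/max [[0.5344, 0.1459, 0.036], [0.5487, 0.1554, 0.0417]]
[238.  190.7] 622 [0.5142 0.1255 0.0432] min/max [[0.5096, 0.1203, 0.0393], [0.5183, 0.1302, 0.0449]]
[318.4 409.3] 86 [0.5454 0.0218 0.0394] min/max [[0.5421, 0.0188, 0.0364], [0.5482, 0.0702, 0.0989]]
axis [0.5406 0.0321] cradle x -0.0288 8699
```

Call:
drive_tool(steps="0 0 -0.1 0 0 0 0; 0 -0.13 -0.1 0 0 0 0; 0 -0.13 -0.1 0 0 0 0; 0 -0.13 0 0 0 0 0; 0 -0.13 0 0 0 0 0; 0 -0.06 0 0 0 0 0; 0 0 0 0 0 0 0; 0 0.06 0 0 0 0 0")

```text
clock: 19.2
tool_pos: [0.5503, 0.0833, 0.0218]
ee_rot: [0.002, 0.709, 0.705, 0.002]
force: [-0.4, 1.4, 12.6]
gripper_width: -0.0
gripper_force: 5.8
```

Call:
drive_tool(steps="0 0.06 0 0 0 0 0; 0 0.08 0 0 0 0 0; 0 0.08 0 0 0 0 0")

```text
clock: 19.58
tool_pos: [0.5562, 0.0833, 0.0211]
ee_rot: [0.002, 0.709, 0.705, 0.002]
force: [1.6, 1.3, 8.8]
gripper_width: 0.0002
gripper_force: 4.7
```

```bash
python3 -c "
from h import *
axis(look(save='w10'))"
```

```text
19.575 [0.5562 0.0833 0.0211] 0.0002 [1.6 1.3 8.8]
[288.2 122.8] 1025 [0.5452 0.1507 0.0401] min/max [[0.5382, 0.1463, 0.0361], [0.5522, 0.1553, 0.0419]]
[220.9 192.8] 725 [0.5198 0.1255 0.0476] min/max [[0.5139, 0.1206, 0.0434], [0.5242, 0.1302, 0.0501]]
axis [0.5443 0.0321] cradle x -0.0251 8901
```

Call:
drive_tool(steps="0 0 -0.15 0 0 0 0; 0 0 -0.15 0 0 0 0; 0 -0.23 -0.15 0 0 0 0; 0 -0.23 -0.15 0 0 0 0; 0 -0.23 -0.05 0 0 0 0; 0 -0.23 0 0 0 0 0; 0 -0.23 0 0 0 0 0; 0 -0.18 0 0 0 0 0")

```text
clock: 20.62
tool_pos: [0.5423, 0.0832, 0.0215]
ee_rot: [0.002, 0.709, 0.705, 0.002]
force: [0.1, 1.4, 8.8]
gripper_width: 0.0
gripper_force: 4.5
```

Call:
drive_tool(steps="0 0.06 0 0 0 0 0; 0 0.12 0 0 0 0 0; 0 0.18 0 0 0 0 0; 0 0.22 0 0 0 0 0; 0 0.22 0 0 0 0 0")

```text
clock: 21.25
tool_pos: [0.5564, 0.0832, 0.0188]
ee_rot: [-0.0, 0.709, 0.705, -0.0]
force: [-0.0, -0.1, 1.7]
gripper_width: 0.0003
gripper_force: 1.2
```

```bash
python3 -c "
from h import *
axis(look(save='w11'))"
```

```text
21.25 [0.5564 0.0832 0.0188] 0.0003 [-0.  -0.1  1.7]
[271.9 122.6] 985 [0.5396 0.1507 0.0402] min/max [[0.5329, 0.1462, 0.0376], [0.5457, 0.1552, 0.0418]]
[203.3 190.9] 591 [0.5122 0.1255 0.0412] min/max [[0.5081, 0.1204, 0.0382], [0.5161, 0.1302, 0.0429]]
axis [0.5391 0.0322] cradle x -0.0303 9386
```

Call:
drive_tool(steps="0 0 -0.1 0 0 0 0; 0 0 -0.2 0 0 0 0; 0 0 -0.2 0 0 0 0")

```text
clock: 21.68
tool_pos: [0.5571, 0.0832, 0.0362]
ee_rot: [0.001, 0.709, 0.705, 0.001]
force: [0.1, -0.1, 0.3]
gripper_width: 0.0
gripper_force: 0.0
```

```bash
python3 -c "
from h import *
d=look(save='w12');axis(d);p=cloud(d);t=ctrl.get_state()['tool_pos']
m=(d['depth']<.2)&(p[...,2]>t[2]+.025)&(p[...,2]<t[2]+.06)&(abs(p[...,0]-t[0])<.02)&(abs(p[...,1]-t[1])<.02)
q=(p[m]-t)*1000
for a in range(26,60,3):
    k=(q[:,2]>=a)&(q[:,2]<a+3)
    if k.sum()>3: print(a,k.sum(),np.percentile(q[k,0],[2,98]).round(1),np.percentile(q[k,1],[2,98]).round(1))
"
```

```text
21.675 [0.5571 0.0832 0.0362] 0.0 [ 0.1 -0.1  0.3]
[251.2 123.5] 785 [0.5298 0.1505 0.0401] min/max [[0.5229, 0.1461, 0.0375], [0.5357, 0.1552, 0.0418]]
[196.9 180.4] 231 [0.5009 0.1257 0.0269] min/max [[0.498, 0.1209, 0.0242], [0.5037, 0.1301, 0.0287]]
axis [0.529  0.0321] cradle x -0.0404 7871
32 19 [-5.9  5.2] [9.2 9.6]
35 135 [-9.9 11.3] [ 5.2 10. ]
38 226 [-12.   12.6] [ 5.3 10. ]
41 229 [-12.6  13.6] [ 5.2 10. ]
44 270 [-12.7  13.2] [ 5.3 10.1]
47 273 [-12.6  13.5] [ 5.2 10.1]
50 298 [-12.6  13.6] [ 5.  10.2]
53 321 [-12.7  13.6] [ 5.2 10.1]
56 320 [-12.7  13.5] [ 5.2 10.2]
59 124 [-12.3  13.2] [ 5.3 10.3]
```

View pics/w12.png

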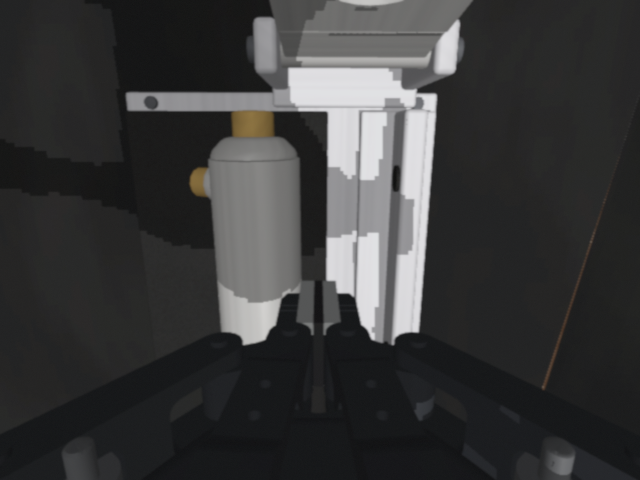

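The view shows the cylinder back at its starting spot (body at 255,200; port at 200,182). It rolls back by itself when the hand lifts, so it needs one continuous stroke. I'll part the fingers slightly to make a hand about 40 mm long and do the whole roll without lifting.

Call:
drive_tool(steps="0 -0.3 0 0 0 0 15; 0 -0.56 0 0 0 0 15; 0 -0.56 0 0 0 0 15; 0 -0.56 0.16 0 0 0 15; 0 -0.56 0.2 0 0 0 15; 0 -0.56 0.2 0 0 0 15; 0 -0.56 0.2 0 0 0 15")

```text
clock: 22.6
tool_pos: [0.5166, 0.0833, 0.0222]
ee_rot: [0.003, 0.709, 0.705, 0.003]
force: [-0.2, 0.9, 16.2]
gripper_width: 0.0149
gripper_force: 7.7
```

```bash
python3 -c "
from h import *
axis(look(save='w13'))"
```

```text
22.6 [0.5166 0.0833 0.0222] 0.0149 [-0.2  0.9 16.2]
[350.5 122.7] 1148 [0.529  0.1506 0.0398] min/max [[0.5219, 0.1458, 0.0357], [0.5371, 0.1554, 0.0419]]
[282.7 184.4] 355 [0.5017 0.1257 0.0275] min/max [[0.4983, 0.1208, 0.0247], [0.5048, 0.1302, 0.0298]]
[335.  407.6] 70 [0.5236 0.0218 0.0389] min/max [[0.5206, 0.0187, 0.0345], [0.5285, 0.0866, 0.1189]]
axis [0.5295 0.0321] cradle x -0.0399 8931
```

Call:
drive_tool(steps="0 0 -0.1 0 0 0 15; 0 -0.06 -0.1 0 0 0 15; 0 -0.06 -0.02 0 0 0 15; 0 -0.06 -0.01 0 0 0 15; 0 -0.06 -0.01 0 0 0 15")

```text
clock: 23.28
tool_pos: [0.5076, 0.0835, 0.0207]
ee_rot: [0.0, 0.709, 0.705, 0.0]
force: [-1.7, 0.1, 11.0]
gripper_width: 0.0151
gripper_force: 5.3
```

Call:
drive_tool(steps="0 0.08 0 0 0 0 15; 0 0.16 0 0 0 0 15; 0 0.24 0 0 0 0 15; 0 0.32 0 0 0 0 15; 0 0.4 0 0 0 0 15; 0 0.48 0 0 0 0 15; 0 0.5 0 0 0 0 15; 0 0.5 0 0 0 0 15")

```text
clock: 24.28
tool_pos: [0.549, 0.0834, 0.021]
ee_rot: [0.001, 0.709, 0.705, 0.002]
force: [1.2, 0.7, 7.7]
gripper_width: 0.0152
gripper_force: 3.9
```

```bash
python3 -c "
from h import *
axis(look(save='w14'))"
```

```text
24.275 [0.549  0.0834 0.021 ] 0.0152 [1.2 0.7 7.7]
[321.2 123. ] 1133 [0.5504 0.1507 0.04  ] min/max [[0.5431, 0.146, 0.0363], [0.5578, 0.1554, 0.0419]]
[262.1 196.1] 960 [0.529  0.1253 0.0537] min/max [[0.5223, 0.1201, 0.0492], [0.5348, 0.13, 0.0568]]
[320.3 410. ] 108 [0.5495 0.0224 0.0401] min/max [[0.5424, 0.0202, 0.0359], [0.5575, 0.0772, 0.1069]]
axis [0.5501 0.0322] cradle x -0.0193 8608
```

Call:
drive_tool(steps="0 0.08 0 0 0 0 15; 0 0.16 0 0 0 0 15; 0 0.24 0 0 0 0 15; 0 0.3 0 0 0 0 15; 0 0.34 0 0 0 0 15; 0 0.34 0 0 0 0 15")

```text
clock: 25.08
tool_pos: [0.5772, 0.0833, 0.0221]
ee_rot: [0.002, 0.709, 0.705, 0.002]
force: [0.7, 1.3, 11.5]
gripper_width: 0.0154
gripper_force: 6.0
```

```bash
python3 -c "
from h import *
axis(look(save='w15'))"
```

```text
25.075 [0.5772 0.0833 0.0221] 0.0154 [ 0.7  1.3 11.5]
[285.  123.3] 1109 [0.5649 0.1507 0.0397] min/max [[0.5571, 0.1459, 0.036], [0.572, 0.1552, 0.0417]]
[265.1 201.6] 1220 [0.5592 0.1249 0.0635] min/max [[0.553, 0.1188, 0.0607], [0.5649, 0.1303, 0.0652]]
[302.9 407.8] 85 [0.5705 0.0223 0.0385] min/max [[0.5653, 0.0185, 0.0344], [0.5728, 0.092, 0.1257]]
axis [0.5645 0.0318] cradle x -0.0049 7280
```

Call:
drive_tool(steps="0 0.04 0 0 0 0 15; 0 0.08 0 0 0 0 15; 0 0.12 0 0 0 0 15; 0 0.12 0 0 0 0 15")

```text
clock: 25.62
tool_pos: [0.5855, 0.0832, 0.0207]
ee_rot: [0.001, 0.709, 0.705, 0.001]
force: [2.6, 1.0, 7.2]
gripper_width: 0.0152
gripper_force: 3.2
```

```bash
python3 -c "
from h import *
axis(look(save='w16'))"
```

```text
25.625 [0.5855 0.0832 0.0207] 0.0152 [2.6 1.  7.2]
[274.6 123.5] 1164 [0.5694 0.1504 0.0386] min/max [[0.5612, 0.1458, 0.0342], [0.5767, 0.1552, 0.0406]]
[271.9 202.4] 1234 [0.57   0.1245 0.063 ] min/max [[0.5641, 0.1184, 0.0612], [0.5756, 0.1303, 0.0643]]
axis [0.5688 0.0308] cradle x -0.0006 6364
```

Call:
drive_tool(steps="0 0 -0.1 0 0 0 15; 0 0 -0.4 0 0 0 15; 0 0 -1 0 0 0 15; 0 0 -1 0 0 0 15; 0 0 -1 0 0 0 15")

```text
clock: 26.3
tool_pos: [0.5827, 0.0831, 0.099]
ee_rot: [-0.001, 0.709, 0.705, -0.001]
force: [-0.2, 0.3, -0.3]
gripper_width: 0.0149
gripper_force: 0.0
```

```bash
python3 -c "
from h import *
d=look(save='w17');axis(d)
p=cloud(dict(np.load('pics/top0.npz')));f=np.load('pics/top0.npz')['frame'].astype(int)
m=(f[...,2]-f[...,1]>100)&(p[...,2]>.1)&(p[...,1]<.3);print('tab top',p[m].min(0),p[m].max(0),np.median(p[m],0))
d=dict(np.load('pics/side0.npz'));p=cloud(d);f=d['frame'].astype(int)
m=(f[...,2]-f[...,1]>100)&(p[...,2]>.1)&(p[...,1]<.3);print('tab side',np.percentile(p[m],[3,50,97],axis=0))
"
```

```text
26.3 [0.5827 0.0831 0.099 ] 0.0149 [-0.2  0.3 -0.3]
[296.1 124.9] 520 [0.5703 0.1505 0.0381] min/max [[0.5623, 0.146, 0.0335], [0.5779, 0.1554, 0.0401]]
[298.5 175.5] 483 [0.5722 0.1243 0.0626] min/max [[0.5668, 0.1187, 0.0611], [0.578, 0.13, 0.0639]]
[303.9 328.6] 141 [0.5736 0.0213 0.0386] min/max [[0.5703, 0.0159, 0.0342], [0.5768, 0.0761, 0.1415]]
axis [0.57   0.0304] cradle x 0.0006 3076
tab top [0.41208578 0.00603875 0.1490094 ] [0.58396213 0.20123415 1.20387627] [0.56941358 0.1937189  0.15417115]
tab side [[0.55626169 0.19002747 0.15158352]
 [0.57055507 0.19761116 0.15406668]
 [0.58467917 0.2034359  0.15553629]]
```

The cylinder is home (x +0.6 mm, port about 0.07 rad from up). Next is the guide plate: go up and over to the left of the tab, then push it to the right.

Call:
drive_tool(steps="0 -0.16 -0.4 0 0 0 0; 0 -0.16 -0.8 0 0 0 0; 0.4 -0.16 -0.8 0 0 0 0; 0.95 -0.16 -0.8 0 0 0 0; 0.95 -0.16 -0.8 0 0 0 0")

```text
clock: 26.98
tool_pos: [0.5696, 0.1613, 0.1619]
ee_rot: [-0.001, 0.708, 0.706, -0.001]
force: [0.8, -0.6, 0.3]
gripper_width: -0.0001
gripper_force: 0.0
```

Call:
drive_tool(steps="0.5 0 0 0 0 0 0; 0.97 0 0 0 0 0 0; 0.97 0 0 0 0 0 0; 0.97 0 0.4 0 0 0 0; 0.97 0 0.75 0 0 0 0; 0.97 0 0.75 0 0 0 0")

```text
clock: 27.72
tool_pos: [0.569, 0.2347, 0.1003]
ee_rot: [-0.002, 0.709, 0.705, -0.003]
force: [-0.4, -0.1, 0.5]
gripper_width: -0.0002
gripper_force: 0.0
```

Call:
drive_tool(steps="-0.2 0 0 0 0 0 0; -0.35 0 0 0 0 0 0; -0.5 0 0 0 0 0 0; -0.65 0 0 0 0 0 0; -0.8 0 0 0 0 0 0; -0.9 0 0 0 0 0 0; -1 0 0 0 0 0 0")

```text
clock: 28.6
tool_pos: [0.5711, 0.1562, 0.1039]
ee_rot: [-0.0, 0.709, 0.705, -0.0]
force: [0.1, -0.9, 0.2]
gripper_width: -0.0001
gripper_force: 0.1
```

Call:
drive_tool(steps="-0.15 0 0 0 0 0 0; -0.3 0 0 0 0 0 0; -0.3 0 0 0 0 0 0; -0.3 0 0 0 0 0 0")

```text
clock: 29.1
tool_pos: [0.5711, 0.1328, 0.1041]
ee_rot: [-0.0, 0.709, 0.705, 0.0]
force: [-0.4, 0.1, -0.4]
gripper_width: 0.0001
gripper_force: 0.0
```

```bash
cat >> h.py <<'E'
def tab(n):
    d=cam('side',n);p=cloud(d);f=d['frame'].astype(int)
    m=(f[...,2]-f[...,1]>90)&(f[...,2]-f[...,0]>90)&(abs(p[...,0]-.57)<.04)&(p[...,1]<.3)&(p[...,1]>0);print('tab',m.sum(),np.percentile(p[m],[3,50,97],axis=0).round(3).tolist() if m.any() else '')
E
python3 -c "
from h import *
tab('s18');look(save='w18')"
```

```text
tab 54 [[0.555, 0.1, 0.11], [0.566, 0.105, 0.112], [0.583, 0.108, 0.124]]
29.15 [0.5711 0.1329 0.104 ] 0.0 [0.4 0.1 0.1]
[320.  259.6] 422 [0.5722 0.1252 0.0625] min/max [[0.5664, 0.1189, 0.0571], [0.578, 0.1307, 0.0639]]
[317.7 390.4] 123 [0.5705 0.0204 0.0391] min/max [[0.567, -0.0136, 0.0001], [0.5746, 0.126, 0.181]]
```

Call:
drive_tool(steps="0 0 -0.4 0 0 0 0; 0 0 -0.8 0 0 0 0; 0 0 -0.8 0 0 0 0; 0 0 -0.8 0 0 0 0; 0 0 -0.8 0 0 0 0; 0 0 -0.8 0 0 0 0; 0 0 -0.8 0 0 0 0; 0 0 -0.8 0 0 0 0")

```text
clock: 30.2
tool_pos: [0.571, 0.1327, 0.1678]
ee_rot: [-0.0, 0.709, 0.705, -0.0]
force: [-0.4, -0.6, 0.6]
gripper_width: -0.0
gripper_force: 0.0
```

```bash
python3 -c "
from h import *
tab('s19');d=look(save='w19');p=cloud(d);f=d['frame']
m=(abs(p[...,0]-.57)<.024)&(p[...,2]>.05)&(p[...,2]<.068)
for a in np.arange(.07,.19,.01):
    k=m&(abs(p[...,1]-a)<.005)
    if k.any(): print(a.round(2),np.median(p[k][:,2]).round(4))
cv2.imwrite('pics/c19.png',f)
"
```

```text
tab 72 [[0.557, 0.077, 0.055], [0.57, 0.082, 0.059], [0.582, 0.123, 0.065]]
30.25 [0.5711 0.1327 0.1679] -0.0001 [-0.1  0.2 -0.3]
[319.3 231.2] 243 [0.5718 0.1254 0.0624] min/max [[0.5666, 0.1195, 0.0577], [0.5774, 0.1305, 0.064]]
[313.5 279.2] 318 [0.5669 0.0865 0.0573] min/max [[0.5541, 0.0789, 0.0552], [0.584, 0.1424, 0.2035]]
0.08 0.0572
0.09 0.0573
0.1 0.0572
0.11 0.057
0.12 0.0574
0.13 0.0573
0.14 0.0573
0.15 0.0572
0.16 0.0572
0.17 0.0587
0.18 0.0613
```

View pics/c19.png

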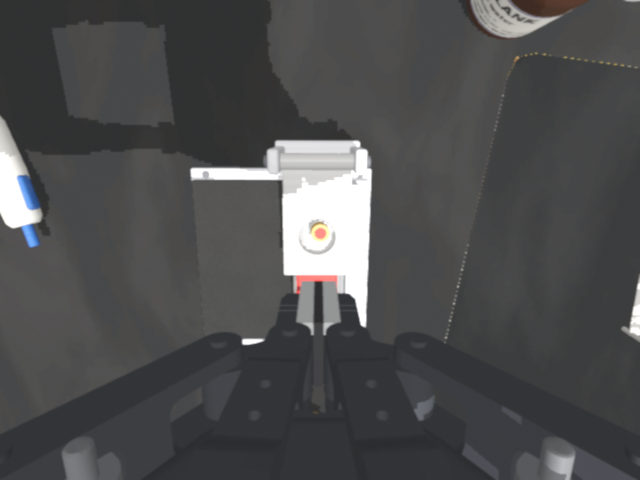

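The plate lies level, with its height constant at 57.2 mm along its length. The port shows centred in the hole at (319,232), and the hand is well clear. I'm handing in.

```bash
python3 -c "
from plant import job
print(job.finish_job())"
```

```text
the job is handed in; nothing more can be done
None
```

The job is handed in: at the last look the cylinder was home in the saddle with its port up through the guide plate's hole, the plate was fully down and the hand clear; no verdict came back.

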